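# Lay up a coffee tray and a water tray

### The arm

A 6-joint arm with a two-finger parallel gripper is mounted at the origin on the work surface. World frame = base frame: x ahead of the robot, y to its left, z up, the work surface at z = 0. Lengths are in m, angles in rad, forces in N, time in s.
With the tool pointing down it reaches from about 0.3 to 0.85 m from the base axis. Payload 4.2 kg.
Tool frame: the origin (TCP) lies midway between the tips of the shut fingers; the grasp point (between the pads) lies 19 mm behind it; z points along the fingers, y is the direction in which the jaws open and shut (so a half turn about z gives the same grasp; the last joint's range is limited). The gripper opens to 91 mm and grips with 3 to 60 N. Pads are 32 mm wide; open, the fingers measure 118 mm over their backs; the gripper's body (76 mm by 178 mm) begins 60 mm behind the grasp point.
Start: joints at [-1.366, 0.32, 1.565, -0, 1.257, -0.02], TCP at [0.128, -0.561, 0.214] pointing down, gripper open.
Joint ranges: [-3.11, 3.11], [-0.84, 2.01], [0.21, 2.61], [-1.34, 4.49], [0.05, 2.63], [-2.56, 2.56]. Speed limits (rad/s): [2.57, 2.57, 3.14, 3.14, 3.14, 3.14].

### API

Orientations are given as a unit quaternion [w, x, y, z].
In Python, from station import manip gives the robot as it stands. The module is installed in compiled form; this text tells all that it offers.
- The arm moves only by the tool drive_tool, never from a script. Its arguments are lists of equal length, an entry for each row: "rot": the turn, a rotation vector about the tool's x, y, z in rad, a list of three; "xyz": the shift along the tool's x, y, z in cm, a list of three; "gripper": the finger opening in cm, from 0 to 9.12. A call has 1 to 8 rows; each row is the pose to reach, as a shift and turn from the pose measured when the call began, along the tool's axes at that moment; what a row does not reach only later rows make up. A row lasts 1/8 s, in which the tool goes at most 62.5 mm and 10.7 degrees, less where a joint would pass 70% of its speed; a pose out of reach is approached as far as the arm can. A call with a gripper value outside its range is refused whole. The fingers move at their own pace and stop on an object; the grip force is fixed at half the most. Time passes only in rows, so rows that repeat a pose let the fingers close. It gives the time, the measured TCP pose, the force and the opening at its end, in the units of the state.
- manip.get_state(): the state, without advancing time (a new reading comes with each control period).
- manip.capture(name): name is "scene" or "top"; returns the picture (480x640x3 uint8, red, green, blue); there is no depth.
- manip.camera_params(name): a dict with "fov_y" (degrees; the focal length in pixels is half the picture's height over the tangent of half this angle, whatever the lens; pixels are square), "cx", "cy" (the principal point, pixels), "xyz" and "attitude" of the camera in the world. Camera axes: x right, y down, z forward; pixel columns grow to the right and rows downward; lengths in m; the calibration is good to about 2 mm. A picture is of the moment at which its call begins. camera_params takes no time and is no camera call.
- manip.sign_off(): hands the job in, once; it reports no verdict.
Trained networks look in the newest picture that a camera, given by its name, has taken for a name from the list of things; names that differ only in an ending like _2 or _b are one class to them, and where a whole thing is asked for, a point or a joint stands for the part that bears it (a point fixed in the world has none). Each returns a list of dicts, best first, with "p" (0 to 1); they miss things now and then, are a little off and sometimes report something else, mostly with a low value. They report only what shows in the picture. A call takes as long as a camera call.
- manip.masks_of(camera, target): "mask" (480x640 bool, what is visible of it) and "at" ([column, row] in pixels, amid what is visible of it).
The state is a dict: "clock": time; "joints": joint angles; "dq": joint speeds; "joint_torque": joint torques, N m; "eef_pos": TCP position; "orientation": TCP orientation; "force": force on the tool from outside, world axes, zero at the start; "ft_torque": the same for the moment, N m; "finger_gap": finger opening in m.
Only numpy, scipy, OpenCV 4.12 (cv2) and the standard library are available. Lean on these libraries where they do the work, as an engineer would, in place of code of your own. Each camera call takes 0.05 s, during which the arm holds its last target. There are 200 camera calls.

### The job

Lay up two guests' trays. On the brown wooden tray put the coaster flat on the white mark with the blue-sleeved steel cup standing centred on it, and stand the green glass creamer on the black mark; on the blue tray stand the orange-sleeved cup on the white mark and the capped bottle on the black mark. Everything should stand upright and well centred on its mark; leave the plain steel cup and the honey jar where they are.

Things in the scene. Friction and masses are not known exactly. Their poses are not given: they have to be found in the camera images.
- wood_tray: Brown wooden serving tray, fixed, 150 x 260 mm outside, 14 mm high, walls and floor 5 mm thick (things stand on its inner floor, 5 mm above the origin). Origin: centre of its underside; z up, y along its long side. Two flat round 70 mm marks on its floor: the white one centred at y = +60 mm, the black one at y = -60 mm (x = 0).
- blue_tray: Blue plastic serving tray, fixed, same sizes and axes as the wooden one, but with the marks the other way round: the white mark is centred at y = -60 mm, the black one at y = +60 mm (x = 0); inner floor 5 mm above the origin.
- coaster: Round pale wooden coaster lying flat, 66 mm across, 12 mm thick, about 30 g. Origin: centre of its underside; z up.
- blue_cup: Steel cup with a blue sleeve round its upper part (blue rim and blue inner floor), open, 75 mm high, 62 mm across at the sleeve (the top 30 mm), 56 mm at the foot. Origin: centre of its underside; z up. About 110 g.
- orange_cup: Steel cup exactly like the blue one but with an orange sleeve, rim and inner floor. Origin: centre of its underside; z up.
- creamer: Small open jug of green glass, 68 mm high, body 56 mm across at foot and rim and 60 mm at mid height, about 160 g. Origin: centre of the body's underside; z up. Its loop handle stands out along its own +y to 51 mm from the axis, a short spout along -y to 36 mm; the +x and -x sides are free to grip. At the start its +y points within 0.4 rad of world +y.
- bottle: Empty clear plastic bottle with a green label and red twist cap (tight), 165 mm high, about 35 g. Body 60 mm across up to 100 mm, shoulder narrowing to a 26 mm neck at 130 mm, cap 30 mm across from 145 to 165 mm height. Origin: centre of its underside; z up.
- plain_cup: Bystander: all-steel cup of the same size as the other two, no coloured sleeve. Origin: centre of its underside. Leave where it stands.
- honey_jar: Bystander: amber glass honey jar with a black lid, 60 mm across, 72 mm high. Origin: centre of its underside. Leave where it stands.

How it is judged:
By the outcome, as a careful person would: the job done as asked, in the order asked, and still so for the second after the job is handed in, with the robot touching nothing.
It also fails if it takes over 136 s, if anything falls off the work surface, if the arm or the gripper's body presses on something with over 40 N, if the wrist force passes 120 N, or if a joint passes its speed limit or range.

## Working session

There is one attempt and no reset: what is moved stays moved. The work goes in short steps, Python scripts to look and compute and a tool call to move; the robot and the scene stay as the last step left them, time stands still between calls to the robot, and variables do not carry over. Pictures are saved under pics/ and viewed, about 12 in all and at most 16, crops included, and the job is handed in when it is done.

Besides the shell and the picture viewer there is one more tool, called after "Emit:" by a JSON object that holds its "op" and its "data". drive_tool: Moves the arm, as the interface text tells. Its arguments: {"type":"object","properties":{"rot":{"type":"array"},"xyz":{"type":"array"},"gripper":{"type":"array"}},"required":["rot","xyz","gripper"]}

```bash
mkdir -p pics
python3 - <<'E'
from station import manip
import cv2
for n in("scene","top"):
    im=manip.capture(n); cv2.imwrite(f"pics/{n}0.png",im[:,:,::-1]); print(n,manip.camera_params(n))
s=manip.get_state(); print(s)
import numpy as np
for n in("top","scene"):
  for t in "wood_tray blue_tray coaster blue_cup orange_cup creamer bottle plain_cup honey_jar".split():
    for d in manip.masks_of(n,t)[:3]:
        m=d["mask"]; ys,xs=np.nonzero(m); print(n,t,round(d["p"],2),d["at"],m.sum(),xs.min(),xs.max(),ys.min(),ys.max())
E
```

```text
scene {'fov_y': 53.71340354020009, 'cx': 323.218437115662, 'cy': 242.40137646558378, 'xyz': array([ 1.2141194 , -0.39000458,  1.00415878]), 'attitude': array([-0.28512748,  0.81963421,  0.4726031 , -0.15345483])}
top {'fov_y': 52.343332812172505, 'cx': 315.90500432045366, 'cy': 242.6762580507715, 'xyz': array([ 0.34135774, -0.02053673,  1.17722893]), 'attitude': array([-0.06232079,  0.70947796, -0.69945314,  0.05935026])}
{'clock': 0.1, 'joints': array([-1.36599607e+00,  3.20220871e-01,  1.56555747e+00, -1.08717423e-06,
        1.25739851e+00, -2.00041654e-02]), 'dq': array([ 0.00149501, -0.00105458, -0.00130093, -0.0003434 ,  0.00057614,
        0.00290413]), 'joint_torque': array([ 1.31874840e-03, -4.13332164e+01, -2.32510632e+01,  7.27451476e-02,
        4.21334244e-02, -6.68982352e-05]), 'eef_pos': array([ 0.12808213, -0.56008692,  0.21320827]), 'orientation': array([-7.88671852e-04,  9.93689189e-01,  1.12165807e-01, -7.35990196e-05]), 'force': array([-0.61592961, -0.03260083, -0.01637441]), 'ft_torque': array([0.03666008, 0.02576971, 0.01727841]), 'finger_gap': 0.091105661150843
[... 395 characters left out ...]
 [199.6, 197.9] 903 182 217 176 213
top plain_cup 0.55 [500.3, 257.4] 795 481 516 241 269
top honey_jar 0.94 [123.2, 262.8] 774 106 140 248 275
scene wood_tray 0.56 [235.5, 251.0] 4939 183 294 215 287
scene coaster 0.57 [290.1, 288.1] 517 275 301 277 300
scene blue_cup 0.64 [358.8, 206.8] 3913 304 407 170 240
scene blue_cup 0.59 [235.9, 311.7] 877 220 249 294 331
scene orange_cup 0.63 [337.4, 253.6] 753 324 348 238 273
scene orange_cup 0.57 [358.7, 204.7] 3781 304 406 170 238
scene creamer 0.88 [382.4, 245.6] 710 369 399 229 260
scene bottle 0.88 [419.7, 218.6] 1015 406 434 186 239
scene plain_cup 0.63 [147.9, 296.1] 950 127 161 280 316
scene honey_jar 0.82 [433.9, 166.0] 552 422 445 151 180
```

View pics/top0.png

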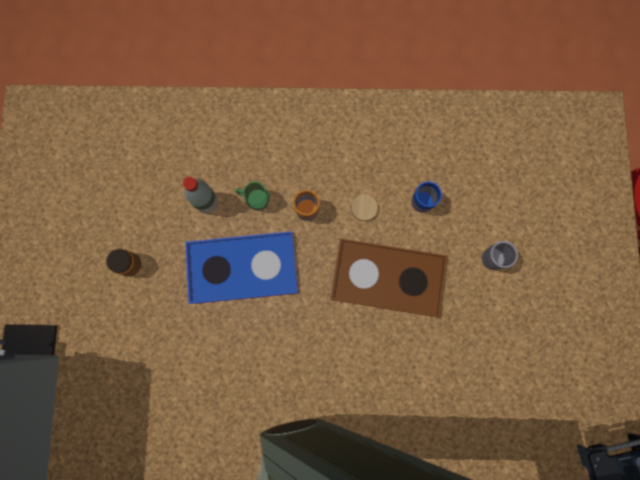

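View pics/scene0.png

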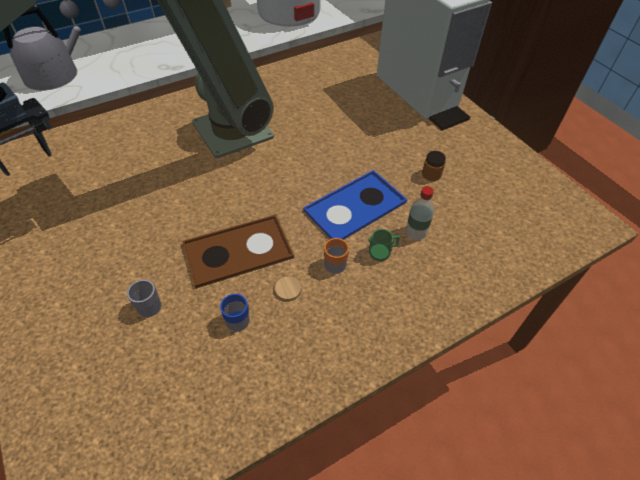

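```bash
cat > h.py <<'E'
from station import manip
import numpy as np, cv2
from scipy.spatial.transform import Rotation as R
from scipy.optimize import least_squares
def cam(n):
    p=manip.camera_params(n); q=np.array(p["attitude"]); f=240/np.tan(np.radians(p["fov_y"]/2))
    return R.from_quat(q[[1,2,3,0]]).as_matrix(),np.array(p["xyz"]),f,np.array([p["cx"],p["cy"]])
def proj(n,P):
    M,t,f,c=cam(n); q=(np.atleast_2d(P)-t)@M; return q[:,:2]/q[:,2:]*f+c
def ray(n,uv,z):
    M,t,f,c=cam(n); d=M@np.append((np.array(uv)-c)/f,1); return t+d*(z-t[2])/d[2]
a=np.linspace(0,2*np.pi,48,endpoint=False)
prof={"coaster":[(0,33),(.012,33)],"cup":[(0,28),(.045,28),(.045,31),(.075,31)],"creamer":[(0,28),(.034,30),(.068,28)],
 "bottle":[(0,30),(.1,30),(.13,13),(.145,13),(.145,15),(.165,15)],"honey_jar":[(0,30),(.072,30)]}
def sil(n,k,x,y,z0=0):
    """centroid of the projected silhouette (union of frusta), 8x subpixel"""
    pr=prof[k.split("_")[1] if "cup" in k else k]; S=8
    rings=[proj(n,np.c_[x+r/1e3*np.cos(a),y+r/1e3*np.sin(a),0*a+z+z0]) for z,r in pr]
    o=np.floor(np.vstack(rings).min(0))-2; m=np.zeros((130*S,130*S),np.uint8)
    for u,v in zip(rings,rings[1:]):
        cv2.fillConvexPoly(m,cv2.convexHull(np.round((np.vstack([u,v])-o)*S).astype(np.int32)),1)
    M=cv2.moments(m,True); return o+np.array([M["m10"],M["m01"]])/M["m00"]/S
def cen(d): 
    ys,xs=np.nonzero(d["mask"]); return np.array([xs.mean(),ys.mean()])
def fit(n,k,uv,z0=0):
    g=ray(n,uv,z0+.03)[:2]
    for _ in range(6): g=g+(ray(n,uv,z0+.03)-ray(n,sil(n,k,*g,z0),z0+.03))[:2]
    return g
E
python3 - <<'E'
from h import *
im=manip.capture("top"); manip.capture("scene")
st=manip.get_state(); print(proj("top",st["eef_pos"]),proj("scene",st["eef_pos"]))
for t,T in(("wood_tray",2),("blue_tray",2)):
    m=manip.masks_of("top",t)[0]["mask"].astype(np.uint8)
    h=cv2.convexHull(cv2.findContours(m,0,1)[0][0]); hm=cv2.fillConvexPoly(m*0,h,1)
    hm=cv2.erode(hm,np.ones((7,7)))
    c={}
    for nm,mk in(("white",im.min(2)>110),("black",im.max(2)<45)):
        k,l,s,ce=cv2.connectedComponentsWithStats((mk&(hm>0)).astype(np.uint8)); i=1+np.argmax(s[1:,4])
        c[nm]=ray("top",ce[i],.005)[:2]; print(t,nm,ce[i],s[i],c[nm].round(4))
    d=c["white"]-c["black"]; print(np.linalg.norm(d),"centre",(c["white"]+c["black"])/2,"dir",np.degrees(np.arctan2(d[1],d[0])))
for t in "coaster blue_cup orange_cup creamer bottle plain_cup honey_jar".split():
    for n in("top","scene"):
        for d in manip.masks_of(n,t)[:2]:
            print(t,n,round(d["p"],2),fit(n,t,cen(d)).round(4))
E
```

```text
[[605.69052961 448.09947559]] [[ 26.44606907 160.70360636]]
wood_tray white [363.39504373 273.28134111] [349 259  30  30 686] [ 0.4721 -0.1296]
wood_tray black [413.23481781 281.20445344] [401 269  25  25 494] [ 0.4546 -0.2492]
0.12089042523248429 centre [ 0.46334158 -0.18941978] dir 81.71634633880409
blue_tray white [265.54786451 264.70692194] [251 251  30  29 679] [0.4895 0.1069]
blue_tray black [212.19157088 269.4137931 ] [204 258  21  24 261] [0.4763 0.2354]
0.12919663958133626 centre [0.4828919  0.17113164] dir -84.1081237652216
coaster top 0.76 [ 0.6369 -0.1303]
coaster scene 0.69 [ 0.6376 -0.1321]
blue_cup top 0.94 [ 0.6548 -0.2742]
blue_cup top 0.46 [0.4764 0.1608]
blue_cup scene 0.63 [ 0.6544 -0.2755]
orange_cup top 0.83 [0.6289 0.0117]
orange_cup scene 0.64 [0.6308 0.0094]
creamer top 0.94 [0.6544 0.1362]
creamer scene 0.73 [0.6552 0.1343]
bottle top 0.8 [0.6458 0.261 ]
bottle scene 0.88 [0.6465 0.2588]
plain_cup top 0.93 [ 0.5137 -0.4421]
plain_cup scene 0.75 [ 0.5147 -0.4437]
honey_jar top 0.56 [0.4869 0.4384]
honey_jar top 0.23 [ 0.6556 -0.2745]
honey_jar scene 0.81 [0.4904 0.4367]
```

Run:
```python
from h import *
ims={n:manip.capture(n) for n in("top","scene")}
W={"wood_tray":[(.4721,-.1296),(.4546,-.2492)],"blue_tray":[(.4895,.1069),(.477,.226)]}
for t,ps in W.items():
  for n,im in ims.items():
    out=[]
    for nm,p in zip(("white","black"),ps):
        c=proj(n,[*p,.005])[0]; x,y=np.round(c).astype(int); r=24
        q=cv2.resize(im[y-r:y+r+1,x-r:x+r+1],None,fx=4,fy=4,interpolation=cv2.INTER_CUBIC).astype(int)
        ring=cv2.fillConvexPoly(np.zeros(q.shape[:2],np.uint8),np.round((proj(n,np.c_[p[0]+.046*np.cos(a),p[1]+.046*np.sin(a),a*0+.005])-[x-r,y-r])*4).astype(np.int32),1)>0
        ch=(q[...,0] if nm=="white" else (q[...,2] if t=="blue_tray" else q[...,0]))
        ct=np.median(ch[92:104,92:104]); bg=np.median(ch[ring&~(cv2.erode(ring.astype(np.uint8),np.ones((37,37)))>0)]); th=(ct+bg)/2
        mk=(((ch>th) if ct>th else (ch<th))&ring).astype(np.uint8)
        k,l,s,ce=cv2.connectedComponentsWithStats(mk); i=l[98,98]
        uv=(ce[i]+.5)/4-.5+[x-r,y-r]; g=ray(n,uv,.005)[:2]; out.append(g); print(t,n,nm,ct,bg,s[i],uv.round(1),g.round(4))
    d=out[0]-out[1]; print(np.linalg.norm(d).round(4),np.degrees(np.arctan2(d[1],d[0])).round(1))
K=cv2.getStructuringElement(2,(15,15))
for n in ims:
    d=manip.masks_of(n,"creamer")[0]; m=d["mask"].astype(np.uint8); b=cv2.morphologyEx(m,cv2.MORPH_OPEN,K)
    print(n,m.sum(),b.sum(),fit(n,"creamer",cen({"mask":b})).round(4)); h=(m-b); k,l,s,ce=cv2.connectedComponentsWithStats(h)
    i=1+np.argmax(s[1:,4]); print("handle",ce[i],s[i],ray(n,ce[i],.036)[:2].round(4))
v=[cv2.resize(ims[n][y-30:y+30,x-40:x+40],(400,300),interpolation=cv2.INTER_CUBIC) for n,x,y in(("top",255,195),("scene",385,245))]
cv2.imwrite("pics/cr.png",np.hstack(v)[:,:,::-1])
```

```text
wood_tray top white 168.0 108.0 [   41    41   117   116 10696] [363.4 273.3] [ 0.472  -0.1297]
wood_tray top black 43.0 105.0 [   41    42   114   114 10220] [412.9 281.3] [ 0.4545 -0.2485]
0.1201 81.6
wood_tray scene white 197.0 107.0 [  42   56  106   84 6884] [259.4 243. ] [ 0.4732 -0.1308]
wood_tray scene black 43.0 105.0 [  44   56  109   87 7303] [215.1 256.2] [ 0.4559 -0.2494]
0.1199 81.7
blue_tray top white 167.0 51.0 [   37    38   118   117 10837] [265.5 264.6] [0.4897 0.1069]
blue_tray top black 44.0 155.0 [  42   44  112  112 9884] [216.  269.6] [0.476  0.2261]
0.1199 -83.4
blue_tray scene white 197.0 66.0 [  46   62  100   75 5951] [338.6 214.3] [0.4909 0.1053]
blue_tray scene black 41.0 157.0 [  48   63   94   70 5164] [371.2 196. ] [0.4776 0.2243]
0.1197 -83.6
top 618 564 [0.6539 0.1322]
handle [239.         191.38095238] [235 189   9   7  42] [0.6632 0.1734]
scene 695 655 [0.6539 0.1348]
handle [397.44827586 238.72413793] [395 235   5  10  29] [0.6611 0.1795]
```

View pics/cr.png

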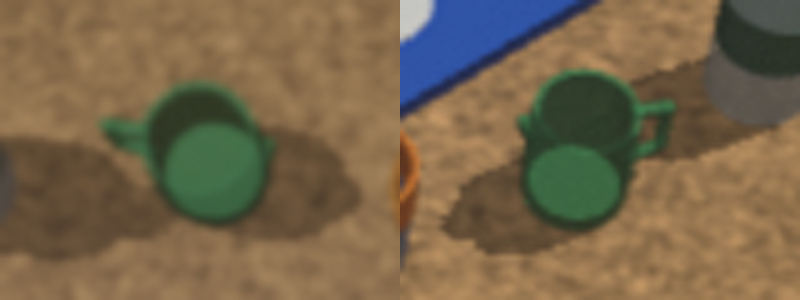

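```bash
cat > go.py <<'E'
import sys,numpy as np
from station import manip
from scipy.spatial.transform import Rotation as R
s=manip.get_state(); q=s["orientation"]; r=R.from_quat(q[[1,2,3,0]]); M=r.as_matrix(); p=s["eef_pos"]
def down(deg):
    c,d=np.cos(np.radians(deg)),np.sin(np.radians(deg)); return R.from_matrix(np.array([[c,d,0],[d,-c,0],[0,0,-1]]))
print("t",round(s["clock"],2),"tcp",p.round(4),"yaw",np.degrees(np.arctan2(M[1,0],M[0,0])).round(1),"gap",round(s["finger_gap"],4),"F",s["force"].round(1))
for a in sys.argv[1:]:
    x,y,z,w=map(float,a.split(","))
    print(a,"xyz",(M.T@(np.array([x,y,z])-p)*100).round(2),"rot",(r.inv()*down(w)).as_rotvec().round(3))
E
python3 go.py .6373,-.1312,.12,90
```

```text
t 2.1 tcp [ 0.1282 -0.5606  0.214 ] yaw 12.9 gap 0.0911 F [-0.1  0.6 -0.1]
.6373,-.1312,.12,90 xyz [ 59.2  -30.51   9.4 ] rot [ 0.     0.    -1.346]
```

Emit:
{"op": "drive_tool", "data": {"rot": [[0,0,-0.17],[0,0,-0.34],[0,0,-0.51],[0,0,-0.68],[0,0,-0.85],[0,0,-1.02],[0,0,-1.19],[0,0,-1.346]], "xyz": [[5,-2.5,0.8],[10,-5,1.6],[15,-7.6,2.4],[20,-10.2,3.2],[25,-12.8,4],[30,-15.4,4.8],[35,-18,5.6],[40,-20.5,6.3]], "gripper": [9.1,9.1,9.1,9.1,9.1,9.1,9.1,9.1]}}

```text
clock: 3.1
eef_pos: [0.4738, -0.2703, 0.1509]
orientation: [0.0, 0.705, 0.709, -0.0]
force: [0.0, -1.0, -0.1]
finger_gap: 0.0909
```

```bash
python3 go.py .6373,-.1312,.12,90 .6373,-.1312,.004,90
```

```text
t 3.1 tcp [ 0.4738 -0.2703  0.1509] yaw 90.3 gap 0.0909 F [ 0.  -1.  -0.1]
.6373,-.1312,.12,90 xyz [13.82 16.43  3.09] rot [0.    0.    0.005]
.6373,-.1312,.004,90 xyz [13.82 16.42 14.69] rot [0.    0.    0.005]
```

Emit:
{"op": "drive_tool", "data": {"rot": [[0,0,0.005],[0,0,0.005],[0,0,0.005],[0,0,0.005],[0,0,0.005],[0,0,0.005],[0,0,0.005],[0,0,0.005]], "xyz": [[3.5,4.1,0.8],[7,8.2,1.6],[10.4,12.3,2.3],[13.8,16.4,3.1],[13.8,16.4,6],[13.8,16.4,9],[13.8,16.4,10],[13.8,16.4,10]], "gripper": [9.1,9.1,9.1,9.1,9.1,9.1,9.1,9.1]}}

```text
clock: 4.1
eef_pos: [0.6369, -0.1315, 0.0507]
orientation: [-0.0, 0.707, 0.707, -0.0]
force: [1.1, 0.2, 0.6]
finger_gap: 0.0908
```

```bash
python3 go.py .6373,-.1312,.004,90
```

```text
t 4.1 tcp [ 0.6369 -0.1315  0.0507] yaw 90.0 gap 0.0908 F [1.1 0.2 0.6]
.6373,-.1312,.004,90 xyz [0.03 0.04 4.67] rot [-0.  0.  0.]
```

Emit:
{"op": "drive_tool", "data": {"rot": [[0,0,0],[0,0,0],[0,0,0],[0,0,0],[0,0,0],[0,0,0],[0,0,0],[0,0,0]], "xyz": [[0,0,2],[0,0,4],[0,0,4.7],[0,0,4.7],[0,0,4.7],[0,0,4.7],[0,0,4.7],[0,0,4.7]], "gripper": [9.1,9.1,9.1,5,5,5,5,5]}}

```text
clock: 5.1
eef_pos: [0.6375, -0.1317, 0.0046]
orientation: [0.001, 0.707, 0.707, 0.0]
force: [-0.6, 0.5, 5.3]
finger_gap: 0.0653
```

```bash
python3 go.py .6373,-.1312,.06,90 .4726,-.1302,.06,90 .4726,-.1302,.010,90
```

```text
t 5.1 tcp [ 0.6375 -0.1317  0.0046] yaw 90.0 gap 0.0653 F [-0.6  0.5  5.3]
.6373,-.1312,.06,90 xyz [ 0.05 -0.01 -5.54] rot [0.001 0.001 0.   ]
.4726,-.1302,.06,90 xyz [  0.15 -16.48  -5.56] rot [0.001 0.001 0.   ]
.4726,-.1302,.010,90 xyz [  0.15 -16.49  -0.56] rot [0.001 0.001 0.   ]
```

Emit:
{"op": "drive_tool", "data": {"rot": [[0,0,0],[0,0,0],[0,0,0],[0,0,0],[0,0,0],[0,0,0],[0,0,0],[0,0,0]], "xyz": [[0,0,-3],[0,0,-5.5],[0.1,-5,-5.5],[0.1,-10,-5.5],[0.1,-14,-5.5],[0.1,-16.5,-5.5],[0.1,-16.5,-3],[0.1,-16.5,-3]], "gripper": [5,5,5,5,5,5,5,5]}}

```text
clock: 6.1
eef_pos: [0.4709, -0.1303, 0.0333]
orientation: [-0.001, 0.707, 0.707, -0.001]
force: [-0.3, 0.5, -0.7]
finger_gap: 0.0651
```

```bash
python3 go.py .4726,-.1307,.010,90
```

```text
t 6.1 tcp [ 0.4709 -0.1303  0.0333] yaw 90.0 gap 0.0651 F [-0.3  0.5 -0.7]
.4726,-.1307,.010,90 xyz [-0.04  0.18  2.33] rot [-0.002 -0.    -0.   ]
```

Emit:
{"op": "drive_tool", "data": {"rot": [[0,0,0],[0,0,0],[0,0,0],[0,0,0],[0,0,0],[0,0,0],[0,0,0],[0,0,0]], "xyz": [[0,0.15,0.5],[0,0.15,1.2],[0,0.15,1.8],[0,0.15,2.15],[0,0.15,2.35],[0,0.15,2.35],[0,0.15,2.35],[0,0.15,2.35]], "gripper": [5,5,5,5,5,5,5,8]}}

```text
clock: 7.1
eef_pos: [0.4724, -0.1303, 0.0099]
orientation: [-0.001, 0.707, 0.707, -0.001]
force: [-0.3, -0.8, 0.0]
finger_gap: 0.0722
```

Emit:
{"op": "drive_tool", "data": {"rot": [[0,0,0],[0,0,0],[0,0,0],[0,0,0],[0,0,0],[0,0,0],[0,0,0],[0,0,0]], "xyz": [[0,0,0],[0,0,0],[0,0,0],[0,0,-2],[0,0,-6],[0,0,-11],[0,0,-11],[0,0,-11]], "gripper": [8,8,8,8,8,9.1,9.1,9.1]}}

```text
clock: 8.1
eef_pos: [0.4721, -0.1302, 0.1195]
orientation: [-0.001, 0.707, 0.707, -0.001]
force: [-0.4, 0.2, 0.3]
finger_gap: 0.0911
```

```bash
python3 go.py .6546,-.2749,.11,90 .6546,-.2749,.04,90
```

```text
t 8.1 tcp [ 0.4721 -0.1302  0.1195] yaw 90.0 gap 0.0911 F [-0.4  0.2  0.3]
.6546,-.2749,.11,90 xyz [-14.47  18.25   0.89] rot [-0.003 -0.001  0.   ]
.6546,-.2749,.04,90 xyz [-14.48  18.27   7.89] rot [-0.003 -0.001  0.   ]
```

Emit:
{"op": "drive_tool", "data": {"rot": [[0,0,0],[0,0,0],[0,0,0],[0,0,0],[0,0,0],[0,0,0],[0,0,0],[0,0,0]], "xyz": [[-3,3.7,0],[-6,7.5,0],[-9,11.3,0],[-12,15,0],[-14.5,18.3,0],[-14.5,18.3,0.5],[-14.5,18.3,1],[-14.5,18.3,1]], "gripper": [9.1,9.1,9.1,9.1,9.1,9.1,9.1,9.1]}}

```text
clock: 9.1
eef_pos: [0.6535, -0.274, 0.1076]
orientation: [-0.003, 0.707, 0.707, -0.001]
force: [0.0, -0.2, -0.4]
finger_gap: 0.0912
```

```bash
python3 go.py .6546,-.2749,.04,90
python3 - <<'E'
from h import *
for n in("top","scene"):
    im=manip.capture(n)
    for d in manip.masks_of(n,"coaster")[:2]: print(n,round(d["p"],2),fit(n,"coaster",cen(d),.005).round(4),d["mask"].sum())
x,y=proj("scene",[.4726,-.13,.01])[0].astype(int); cv2.imwrite("pics/c1.png",cv2.resize(im[y-45:y+45,x-60:x+60],(640,480),interpolation=cv2.INTER_CUBIC)[:,:,::-1])
E
```

```text
t 9.1 tcp [ 0.6535 -0.274   0.1076] yaw 90.0 gap 0.0912 F [ 0.  -0.2 -0.4]
.6546,-.2749,.04,90 xyz [-0.1   0.15  6.76] rot [-0.006 -0.002  0.   ]
top 0.58 [ 0.4785 -0.1308] 489
scene 0.93 [ 0.4759 -0.1298] 415
scene 0.74 [0.6114 0.299 ] 1008
```

View pics/c1.png

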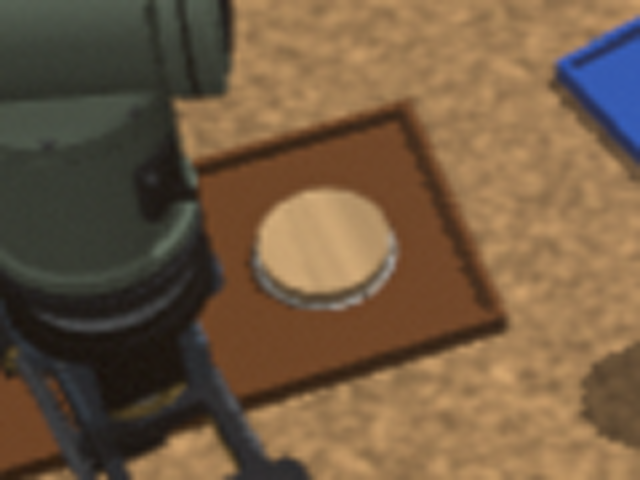

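Run:
```python
from h import *
v=[]
for n in("scene","top"):
    im=manip.capture(n); x,y=np.round(proj(n,[.4726,-.13,.017])[0]).astype(int)
    c=cv2.resize(im[y-22:y+23,x-22:x+23],None,fx=12,fy=12,interpolation=cv2.INTER_CUBIC)
    off=np.array([x-22,y-22])
    for z,r,col in((.017,.033,(255,0,0)),(.005,.035,(255,255,255)),(.005,.033,(0,255,0))):
        P=proj(n,np.c_[.4726+r*np.cos(a),-.1302+r*np.sin(a),a*0+z]); cv2.polylines(c,[np.round((P-off+.5)*12).astype(np.int32)],True,col,1)
    v.append(cv2.resize(c,(400,400)))
    # pale wood: R-B large and bright
    q=im[y-22:y+23,x-22:x+23].astype(int); print(n,q[22,22],q[8:40:2,22].tolist())
cv2.imwrite("pics/c2.png",np.hstack(v)[:,:,::-1])
```

```text
scene [192 157 111] [[112, 69, 40], [112, 70, 40], [117, 76, 46], [196, 159, 112], [201, 164, 116], [201, 164, 117], [198, 162, 114], [192, 157, 111], [191, 156, 110], [196, 159, 113], [194, 159, 112], [192, 157, 111], [165, 133, 94], [91, 77, 60], [112, 73, 47], [111, 68, 39]]
top [175 148 110] [[152, 121, 87], [175, 148, 110], [176, 149, 111], [175, 149, 111], [175, 148, 111], [175, 148, 111], [175, 148, 110], [175, 148, 110], [174, 148, 110], [174, 147, 110], [174, 147, 110], [141, 119, 89], [67, 67, 56], [67, 71, 62], [71, 77, 67], [76, 82, 72]]
```

View pics/c2.png

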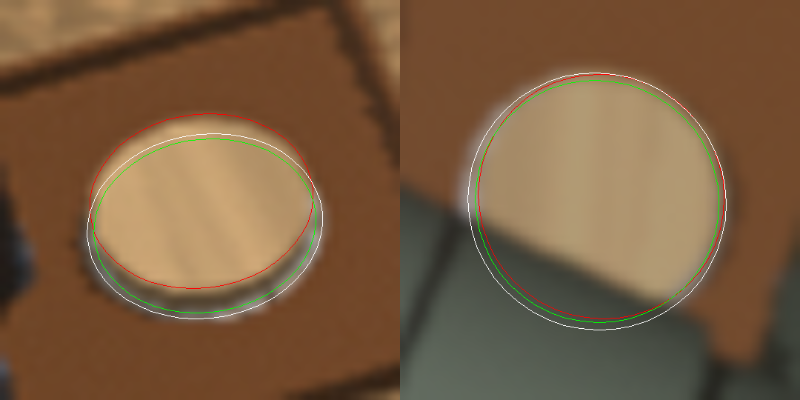

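Emit:
{"op": "drive_tool", "data": {"rot": [[-0.006,-0.002,0],[-0.006,-0.002,0],[-0.006,-0.002,0],[-0.006,-0.002,0],[-0.006,-0.002,0],[-0.006,-0.002,0],[-0.006,-0.002,0],[-0.006,-0.002,0]], "xyz": [[-0.1,0.1,1],[-0.1,0.1,3],[-0.1,0.1,5],[-0.1,0.1,6.7],[-0.1,0.1,6.7],[-0.1,0.1,6.7],[-0.1,0.1,6.7],[-0.1,0.1,6.7]], "gripper": [9.1,9.1,9.1,9.1,9.1,5,5,5]}}

```text
clock: 10.4
eef_pos: [0.656, -0.2761, 0.0433]
orientation: [0.002, 0.707, 0.707, 0.001]
force: [-1.5, -0.3, 1.0]
finger_gap: 0.0637
```

Emit:
{"op": "drive_tool", "data": {"rot": [[0,0,0],[0,0,0],[0,0,0],[0,0,0],[0,0,0],[0,0,0],[0,0,0],[0,0,0]], "xyz": [[0,0,0],[0,0,0],[0,0,-2],[0,0,-5],[0,0,-8],[0,0,-8],[0,0,-8],[0,0,-8]], "gripper": [5,5,5,5,5,5,5,5]}}

```text
clock: 11.4
eef_pos: [0.6547, -0.2755, 0.1213]
orientation: [0.001, 0.707, 0.707, 0.0]
force: [0.2, 0.1, -2.0]
finger_gap: 0.0606
```

```bash
python3 go.py .4735,-.1302,.1,90
```

```text
t 11.4 tcp [ 0.6547 -0.2755  0.1213] yaw 90.0 gap 0.0606 F [ 0.2  0.1 -2. ]
.4735,-.1302,.1,90 xyz [ 14.53 -18.12   2.09] rot [0.001 0.001 0.   ]
```

Emit:
{"op": "drive_tool", "data": {"rot": [[0,0,0],[0,0,0],[0,0,0],[0,0,0],[0,0,0],[0,0,0],[0,0,0],[0,0,0]], "xyz": [[3,-3.7,0],[6,-7.5,0],[9,-11.3,0],[12,-15,0],[14.4,-18.1,0],[14.4,-18.1,1],[14.4,-18.1,4],[14.4,-18.1,4]], "gripper": [5,5,5,5,5,5,5,5]}}

```text
clock: 12.4
eef_pos: [0.4724, -0.1314, 0.0787]
orientation: [-0.002, 0.707, 0.707, -0.001]
force: [0.0, 0.5, -1.7]
finger_gap: 0.0605
```

```bash
python3 go.py .4735,-.131,.058,90
python3 - <<'E'
from h import *
z=manip.get_state()["eef_pos"][2]-.041
v=[]
for n in("top","scene"):
    im=manip.capture(n)
    for d in manip.masks_of(n,"blue_cup")[:2]: print(n,round(d["p"],2),fit(n,"blue_cup",cen(d),z).round(4),d["mask"].sum())
    x,y=proj(n,[.4735,-.13,.05])[0].astype(int); v.append(cv2.resize(im[y-40:y+40,x-40:x+40],(400,400),interpolation=cv2.INTER_CUBIC))
cv2.imwrite("pics/c3.png",np.hstack(v)[:,:,::-1])
E
```

```text
t 12.4 tcp [ 0.4724 -0.1314  0.0787] yaw 90.0 gap 0.0605 F [ 0.   0.5 -1.7]
.4735,-.131,.058,90 xyz [0.04 0.12 2.07] rot [-0.004 -0.001  0.   ]
scene 0.71 [ 0.5041 -0.1488] 224
```

View pics/c3.png

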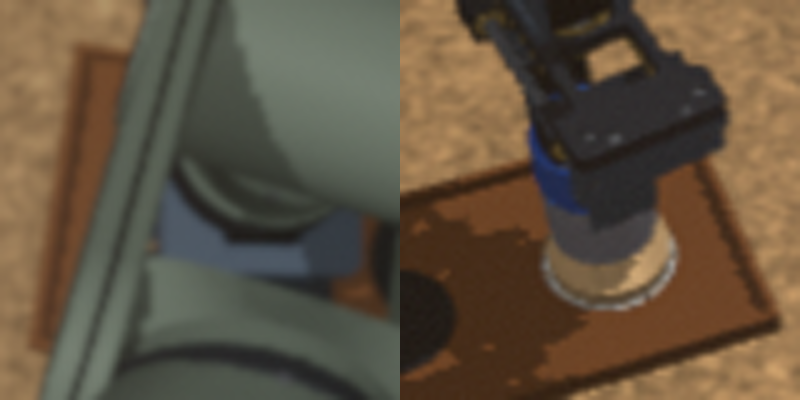

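Emit:
{"op": "drive_tool", "data": {"rot": [[-0.004,0,0],[-0.004,0,0],[-0.004,0,0],[-0.004,0,0],[-0.004,0,0],[-0.004,0,0],[-0.004,0,0],[-0.004,0,0]], "xyz": [[0,0.1,0.4],[0,0.1,0.8],[0,0.1,1.2],[0,0.1,1.5],[0,0.1,1.7],[0,0.1,1.9],[0,0.1,1.9],[0,0.1,1.9]], "gripper": [5,5,5,5,5,5,5,5]}}

```text
clock: 13.6
eef_pos: [0.4759, -0.1321, 0.0626]
orientation: [0.003, 0.707, 0.707, 0.002]
force: [-0.0, 0.0, -1.2]
finger_gap: 0.0603
```

```bash
python3 go.py .4735,-.131,.058,90; python3 -c "
from h import *
manip.capture('top');manip.capture('top')"; python3 go.py .4735,-.131,.058,90
```

```text
t 13.6 tcp [ 0.4759 -0.1321  0.0626] yaw 90.0 gap 0.0603 F [-0.   0.  -1.2]
.4735,-.131,.058,90 xyz [ 0.11 -0.24  0.46] rot [0.007 0.001 0.   ]
t 13.7 tcp [ 0.4759 -0.1321  0.0626] yaw 90.0 gap 0.0604 F [ 0.5  0.7 -1.1]
.4735,-.131,.058,90 xyz [ 0.11 -0.24  0.46] rot [0.007 0.001 0.   ]
```

Emit:
{"op": "drive_tool", "data": {"rot": [[0.003,0,0],[0.003,0,0],[0.003,0,0],[0.003,0,0],[0.003,0,0],[0.003,0,0]], "xyz": [[0.1,-0.2,0.1],[0.1,-0.2,0.2],[0.1,-0.2,0.3],[0.1,-0.2,0.3],[0.1,-0.2,0.3],[0.1,-0.2,0.3]], "gripper": [5,5,5,5,5,5]}}

```text
clock: 14.45
eef_pos: [0.4738, -0.131, 0.0603]
orientation: [0.002, 0.707, 0.707, 0.001]
force: [-0.8, 1.5, 5.5]
finger_gap: 0.0602
```

```bash
python3 go.py .4735,-.131,.058,90
```

```text
t 14.45 tcp [ 0.4738 -0.131   0.0603] yaw 90.0 gap 0.0602 F [-0.8  1.5  5.5]
.4735,-.131,.058,90 xyz [ 0.   -0.03  0.23] rot [0.004 0.001 0.   ]
```

Emit:
{"op": "drive_tool", "data": {"rot": [[0,0,0],[0,0,0],[0,0,0],[0,0,0],[0,0,0],[0,0,0],[0,0,0],[0,0,0]], "xyz": [[0,0,0],[0,0,0],[0,0,0],[0,0,-1],[0,0,-4],[0,0,-8],[0,0,-10],[0,0,-10]], "gripper": [8,8,8,8,8,9.1,9.1,9.1]}}

```text
clock: 15.45
eef_pos: [0.4745, -0.1312, 0.1622]
orientation: [0.004, 0.707, 0.707, 0.002]
force: [-0.6, -0.1, -0.2]
finger_gap: 0.0907
```

```bash
python3 go.py .654,.133,.15,78
```

```text
t 15.45 tcp [ 0.4745 -0.1312  0.1622] yaw 90.0 gap 0.0907 F [-0.6 -0.1 -0.2]
.654,.133,.15,78 xyz [26.42 17.94  1.31] rot [0.009 0.002 0.21 ]
```

Emit:
{"op": "drive_tool", "data": {"rot": [[0,0,0.05],[0,0,0.1],[0,0,0.15],[0.005,0,0.21],[0.005,0,0.21],[0.005,0,0.21],[0.005,0,0.21],[0.005,0,0.21]], "xyz": [[5,3.4,0],[10,6.8,0],[15,10.2,0],[20,13.6,0],[24,16.3,0],[26.4,17.9,1],[26.4,17.9,3],[26.4,17.9,3]], "gripper": [9.1,9.1,9.1,9.1,9.1,9.1,9.1,9.1]}}

```text
clock: 16.45
eef_pos: [0.6519, 0.1327, 0.1298]
orientation: [0.0, 0.777, 0.629, -0.002]
force: [-0.5, 0.8, -0.4]
finger_gap: 0.0913
```

```bash
python3 go.py .654,.133,.025,78;python3 - <<'E'
from h import *
v=[]
for n in("top","scene"):
    im=manip.capture(n)
    for k,z in(("coaster",.005),("blue_cup",.017)):
        for d in manip.masks_of(n,k)[:2]: print(k,n,round(d["p"],2),fit(n,k,cen(d),z).round(4),d["mask"].sum())
    if n=="scene":
        for p in((.4735,-.13,.04),(.654,.133,.04)):
            x,y=proj(n,p)[0].astype(int); v.append(cv2.resize(im[y-40:y+40,x-40:x+40],(400,400),interpolation=cv2.INTER_CUBIC))
cv2.imwrite("pics/c4.png",np.hstack(v)[:,:,::-1])
E
```

```text
t 16.45 tcp [0.6519 0.1327 0.1298] yaw 78.0 gap 0.0913 F [-0.5  0.8 -0.4]
.654,.133,.025,78 xyz [ 0.11  0.22 10.47] rot [-0.002  0.004  0.   ]
coaster top 0.44 [ 0.4564 -0.1166] 93
blue_cup top 0.74 [ 0.4752 -0.1294] 627
blue_cup scene 0.75 [ 0.4747 -0.1306] 717
blue_cup scene 0.17 [0.6398 0.0034] 740
```

View pics/c4.png

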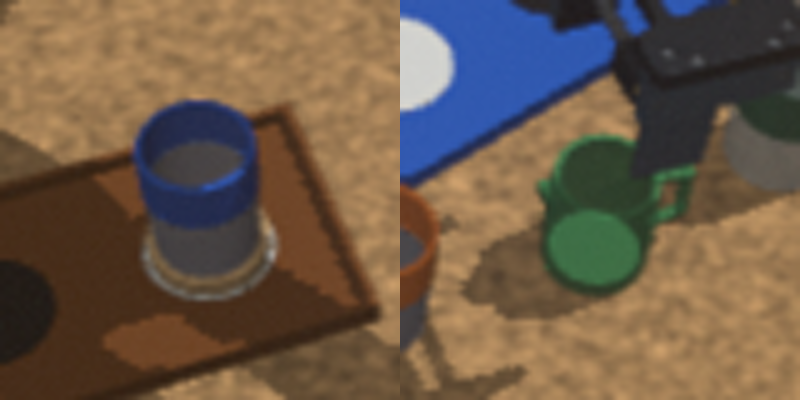

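Emit:
{"op": "drive_tool", "data": {"rot": [[0,0,0],[0,0,0],[0,0,0],[0,0,0],[0,0,0],[0,0,0],[0,0,0],[0,0,0]], "xyz": [[0.1,0.2,3],[0.1,0.2,6],[0.1,0.2,9],[0.1,0.2,11],[0.1,0.2,11],[0.1,0.2,11],[0.1,0.2,11],[0.1,0.2,11]], "gripper": [9.1,9.1,9.1,9.1,9.1,5,5,5]}}

```text
clock: 17.75
eef_pos: [0.657, 0.1329, 0.025]
orientation: [0.002, 0.778, 0.629, 0.002]
force: [-1.6, 1.5, 0.6]
finger_gap: 0.064
```

Emit:
{"op": "drive_tool", "data": {"rot": [[0,0,0],[0,0,0],[0,0,0]], "xyz": [[0,0,0],[0,0,0],[0,0,0]], "gripper": [5,5,5]}}

```text
clock: 18.12
eef_pos: [0.6571, 0.1329, 0.025]
orientation: [0.002, 0.778, 0.629, 0.002]
force: [-0.0, 0.2, -0.4]
finger_gap: 0.0576
```

Emit:
{"op": "drive_tool", "data": {"rot": [[0,0,0],[0,0,0],[0,0,0],[0,0,0],[0,0,0],[0,0,0],[0,0,0],[0,0,0]], "xyz": [[0,0,-2],[0,0,-5],[0,0,-9],[0,0,-14],[0,0,-15],[0,0,-15],[0,0,-15],[0,0,-15]], "gripper": [5,5,5,5,5,5,5,5]}}

```text
clock: 19.12
eef_pos: [0.6553, 0.1329, 0.1728]
orientation: [0.002, 0.778, 0.629, 0.0]
force: [0.3, 0.0, -2.0]
finger_gap: 0.0578
```

```bash
python3 go.py .4542,-.249,.1,78
```

```text
t 19.12 tcp [0.6553 0.1329 0.1728] yaw 77.9 gap 0.0578 F [ 0.3  0.  -2. ]
.4542,-.249,.1,78 xyz [-41.54 -11.7    7.32] rot [ 0.003  0.002 -0.001]
```

Emit:
{"op": "drive_tool", "data": {"rot": [[0,0,0],[0,0,0],[0,0,0],[0,0,0],[0,0,0],[0,0,0],[0,0,0],[0,0,0]], "xyz": [[-5.5,-1.5,0],[-11,-3,0],[-16.5,-4.6,0],[-22,-6.2,0],[-27.5,-7.7,0],[-33,-9.3,0],[-38,-10.7,0],[-41.5,-11.7,0]], "gripper": [5,5,5,5,5,5,5,5]}}

```text
clock: 20.12
eef_pos: [0.4525, -0.2501, 0.1725]
orientation: [0.001, 0.778, 0.628, -0.0]
force: [0.8, 0.6, -2.0]
finger_gap: 0.0579
```

```bash
python3 go.py .4542,-.249,.035,78
```

```text
t 20.12 tcp [ 0.4525 -0.2501  0.1725] yaw 77.8 gap 0.0579 F [ 0.8  0.6 -2. ]
.4542,-.249,.035,78 xyz [ 0.17  0.12 13.75] rot [ 0.001  0.002 -0.003]
```

Emit:
{"op": "drive_tool", "data": {"rot": [[0,0,0],[0,0,0],[0,0,0],[0,0,0],[0,0,0],[0,0,0],[0,0,0],[0,0,0]], "xyz": [[0.1,0.1,3],[0.1,0.1,6],[0.1,0.1,9],[0.1,0.1,11],[0.1,0.1,12],[0.1,0.1,13],[0.1,0.1,13.5],[0.1,0.1,13.5]], "gripper": [5,5,5,5,5,5,5,5]}}

```text
clock: 21.12
eef_pos: [0.4539, -0.2496, 0.0375]
orientation: [0.001, 0.778, 0.628, -0.0]
force: [-0.7, -0.0, -2.2]
finger_gap: 0.0579
```

```bash
python3 go.py .4542,-.249,.03,78
```

```text
t 21.12 tcp [ 0.4539 -0.2496  0.0375] yaw 77.9 gap 0.0579 F [-0.7 -0.  -2.2]
.4542,-.249,.03,78 xyz [0.06 0.02 0.75] rot [ 0.001  0.002 -0.003]
```

Emit:
{"op": "drive_tool", "data": {"rot": [[0,0,0],[0,0,0],[0,0,0],[0,0,0],[0,0,0],[0,0,0],[0,0,0],[0,0,0]], "xyz": [[0.05,0,0.2],[0.05,0,0.4],[0.05,0,0.5],[0.05,0,0.6],[0.05,0,0.7],[0.05,0,0.75],[0.05,0,0.75],[0.05,0,0.75]], "gripper": [5,5,5,5,5,5,5,5]}}

```text
clock: 22.12
eef_pos: [0.454, -0.2491, 0.0301]
orientation: [0.001, 0.778, 0.628, -0.0]
force: [0.1, 0.2, 0.1]
finger_gap: 0.0576
```

Emit:
{"op": "drive_tool", "data": {"rot": [[0,0,0],[0,0,0],[0,0,0],[0,0,0],[0,0,0],[0,0,0],[0,0,0],[0,0,0]], "xyz": [[0,0,0.05],[0,0,0],[0,0,0],[0,0,-1],[0,0,-4],[0,0,-9],[0,0,-13],[0,0,-13]], "gripper": [5,7.8,7.8,7.8,7.8,8,9.1,9.1]}}

```text
clock: 23.12
eef_pos: [0.456, -0.2501, 0.1641]
orientation: [0.005, 0.778, 0.628, 0.001]
force: [-0.3, -0.3, -0.3]
finger_gap: 0.0905
```

```bash
python3 go.py .6299,.0105,.15,90
```

```text
t 23.12 tcp [ 0.456  -0.2501  0.1641] yaw 77.8 gap 0.0905 F [-0.3 -0.3 -0.3]
.6299,.0105,.15,90 xyz [29.14 11.51  1.4 ] rot [ 0.009  0.005 -0.212]
```

Emit:
{"op": "drive_tool", "data": {"rot": [[0,0,-0.05],[0,0,-0.1],[0,0,-0.15],[0.005,0.003,-0.21],[0.005,0.003,-0.21],[0.005,0.003,-0.21],[0.005,0.003,-0.21],[0.005,0.003,-0.21]], "xyz": [[5.5,2.2,0],[11,4.4,0],[16.5,6.5,0],[22,8.7,0],[27,10.7,0],[29.1,11.5,1],[29.1,11.5,3.5],[29.1,11.5,3.5]], "gripper": [9.1,9.1,9.1,9.1,9.1,9.1,9.1,9.1]}}

```text
clock: 24.12
eef_pos: [0.6274, 0.0096, 0.1259]
orientation: [-0.0, 0.708, 0.706, -0.002]
force: [0.8, 0.3, -0.1]
finger_gap: 0.0907
```

```bash
python3 go.py .6299,.0105,.041,90;python3 - <<'E'
from h import *
v=[]
for n in("top","scene"):
    im=manip.capture(n)
    for k,z in(("creamer",.005),("blue_cup",.017)):
        for d in manip.masks_of(n,k)[:1]: print(k,n,round(d["p"],2),fit(n,k,cen(d),z).round(4),d["mask"].sum())
    x,y=proj(n,(.464,-.19,.03))[0].astype(int); v.append(cv2.resize(im[y-50:y+50,x-66:x+66],(400,303),interpolation=cv2.INTER_CUBIC))
cv2.imwrite("pics/c5.png",np.hstack(v)[:,:,::-1])
E
```

```text
t 24.12 tcp [0.6274 0.0096 0.1259] yaw 89.9 gap 0.0907 F [ 0.8  0.3 -0.1]
.6299,.0105,.041,90 xyz [0.11 0.28 8.49] rot [-0.003  0.003 -0.002]
creamer top 0.77 [ 0.4553 -0.2476] 686
blue_cup top 0.79 [ 0.4748 -0.1299] 608
creamer scene 0.74 [ 0.4543 -0.2484] 695
blue_cup scene 0.71 [ 0.4764 -0.1306] 756
```

View pics/c5.png

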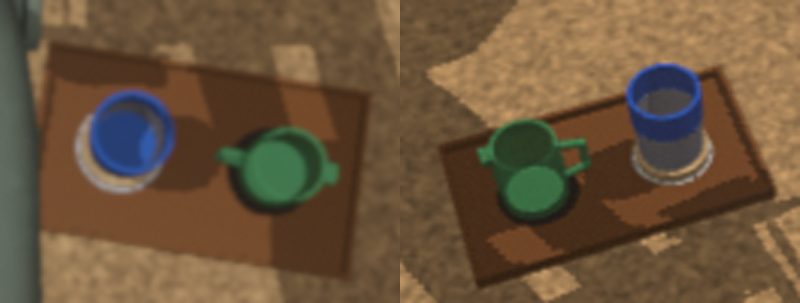

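Emit:
{"op": "drive_tool", "data": {"rot": [[0,0,0],[0,0,0],[0,0,0],[0,0,0],[0,0,0],[0,0,0],[0,0,0],[0,0,0]], "xyz": [[0.1,0.2,2],[0.1,0.2,4],[0.1,0.2,6],[0.1,0.2,8],[0.1,0.2,8.4],[0.1,0.2,8.4],[0.1,0.2,8.4],[0.1,0.2,8.4]], "gripper": [9.1,9.1,9.1,9.1,9.1,9.1,5,5]}}

```text
clock: 25.42
eef_pos: [0.6332, 0.0102, 0.0469]
orientation: [0.003, 0.708, 0.706, 0.002]
force: [-0.1, -0.2, -1.0]
finger_gap: 0.0739
```

Emit:
{"op": "drive_tool", "data": {"rot": [[0,0,0],[0,0,0],[0,0,0],[0,0,0]], "xyz": [[0,0,0],[0,0,0],[0,0,0],[0,0,0]], "gripper": [5,5,5,5]}}

```text
clock: 25.92
eef_pos: [0.6333, 0.0103, 0.0473]
orientation: [0.004, 0.708, 0.706, 0.002]
force: [-0.3, -0.4, 3.1]
finger_gap: 0.0616
```

Emit:
{"op": "drive_tool", "data": {"rot": [[0,0,0],[0,0,0],[0,0,0],[0,0,0],[0,0,0],[0,0,0],[0,0,0],[0,0,0]], "xyz": [[0,0,-2],[0,0,-5],[0,0,-7],[0,0,-8],[0,0,-8],[0,0,-8],[0,0,-8],[0,0,-8]], "gripper": [5,5,5,5,5,5,5,5]}}

```text
clock: 26.92
eef_pos: [0.6325, 0.0105, 0.1266]
orientation: [0.003, 0.708, 0.706, 0.001]
force: [0.0, 0.1, -1.3]
finger_gap: 0.0615
```

```bash
python3 go.py .4895,.1061,.08,90
```

```text
t 26.93 tcp [0.6325 0.0105 0.1266] yaw 89.8 gap 0.0615 F [ 0.   0.1 -1.3]
.4895,.1061,.08,90 xyz [  9.54 -14.36   4.55] rot [ 0.006  0.003 -0.003]
```

Emit:
{"op": "drive_tool", "data": {"rot": [[0,0,0],[0,0,0],[0,0,0],[0,0,0],[0,0,0],[0,0,0],[0,0,0],[0,0,0]], "xyz": [[2.5,-3.7,0],[5,-7.5,0],[7.5,-11.2,0],[9.5,-14.3,0],[9.5,-14.3,1],[9.5,-14.3,3],[9.5,-14.3,5],[9.5,-14.3,5]], "gripper": [5,5,5,5,5,5,5,5]}}

```text
clock: 27.92
eef_pos: [0.4897, 0.1051, 0.0739]
orientation: [0.002, 0.708, 0.706, -0.0]
force: [0.3, 0.6, -1.1]
finger_gap: 0.0615
```

```bash
python3 go.py .4895,.1061,.0523,90
```

```text
t 27.93 tcp [0.4897 0.1051 0.0739] yaw 89.8 gap 0.0615 F [ 0.3  0.6 -1.1]
.4895,.1061,.0523,90 xyz [ 0.11 -0.03  2.16] rot [ 0.003  0.003 -0.003]
```

Emit:
{"op": "drive_tool", "data": {"rot": [[0,0,0],[0,0,0],[0,0,0],[0,0,0],[0,0,0],[0,0,0],[0,0,0],[0,0,0]], "xyz": [[0.1,0,0.5],[0.1,0,1],[0.1,0,1.4],[0.1,0,1.7],[0.1,0,1.9],[0.1,0,2.1],[0.1,0,2.1],[0.1,0,2.1]], "gripper": [5,5,5,5,5,5,5,5]}}

```text
clock: 28.92
eef_pos: [0.4898, 0.1061, 0.053]
orientation: [0.002, 0.708, 0.706, -0.0]
force: [-0.5, 0.6, -0.4]
finger_gap: 0.0614
```

```bash
python3 go.py .4895,.1061,.0523,90
```

```text
t 28.93 tcp [0.4898 0.1061 0.053 ] yaw 89.8 gap 0.0614 F [-0.5  0.6 -0.4]
.4895,.1061,.0523,90 xyz [ 0.   -0.03  0.07] rot [ 0.003  0.003 -0.003]
```

Just at contact; press 1 mm, release, rise.

Emit:
{"op": "drive_tool", "data": {"rot": [[0,0,0],[0,0,0],[0,0,0],[0,0,0],[0,0,0],[0,0,0],[0,0,0],[0,0,0]], "xyz": [[0,0,0.1],[0,0,0.1],[0,0,0.1],[0,0,0.1],[0,0,-1],[0,0,-5],[0,0,-11],[0,0,-16]], "gripper": [5,8,8,8,8,8,9.1,9.1]}}

```text
clock: 29.92
eef_pos: [0.4895, 0.1067, 0.216]
orientation: [0.003, 0.708, 0.706, 0.001]
force: [1.4, 0.1, -0.1]
finger_gap: 0.0909
```

```bash
python3 go.py .6462,.2599,.24,90
```

```text
t 29.93 tcp [0.4895 0.1067 0.216 ] yaw 89.8 gap 0.0909 F [ 1.4  0.1 -0.1]
.6462,.2599,.24,90 xyz [15.37 15.63 -2.35] rot [ 0.006  0.003 -0.003]
```

Emit:
{"op": "drive_tool", "data": {"rot": [[0,0,0],[0,0,0],[0,0,0],[0,0,0],[0,0,0],[0,0,0],[0,0,0],[0,0,0]], "xyz": [[3.5,3.5,-1.5],[7,7,-1.5],[10.5,10.5,-1.5],[14,14,-1.5],[15.4,15.5,-1.5],[15.4,15.5,-1.5],[15.4,15.5,-1.5],[15.4,15.5,-1.5]], "gripper": [8,8,8,8,8,8,8,8]}}

```text
clock: 30.92
eef_pos: [0.6443, 0.2594, 0.2322]
orientation: [0.003, 0.708, 0.706, 0.001]
force: [-0.4, 0.0, -0.8]
finger_gap: 0.08
```

```bash
python3 go.py .6462,.2599,.136,90;python3 - <<'E'
from h import *
v=[]
for n in("top","scene"):
    im=manip.capture(n)
    for k,z in(("orange_cup",.005),("bottle",0)):
        for d in manip.masks_of(n,k)[:1]: print(k,n,round(d["p"],2),fit(n,k,cen(d),z).round(4),d["mask"].sum())
    x,y=proj(n,(.55,.19,.05))[0].astype(int); v.append(cv2.resize(im[y-66:y+66,x-66:x+66],(400,400),interpolation=cv2.INTER_CUBIC))
cv2.imwrite("pics/c6.png",np.hstack(v)[:,:,::-1])
E
```

```text
t 30.93 tcp [0.6443 0.2594 0.2322] yaw 89.8 gap 0.08 F [-0.4  0.  -0.8]
.6462,.2599,.136,90 xyz [0.08 0.13 9.62] rot [ 0.006  0.003 -0.004]
orange_cup top 0.81 [0.4902 0.107 ] 628
bottle top 0.75 [0.6447 0.257 ] 768
orange_cup scene 0.6 [0.4919 0.1048] 650
bottle scene 0.7 [0.6455 0.2601] 1080
```

View pics/c6.png

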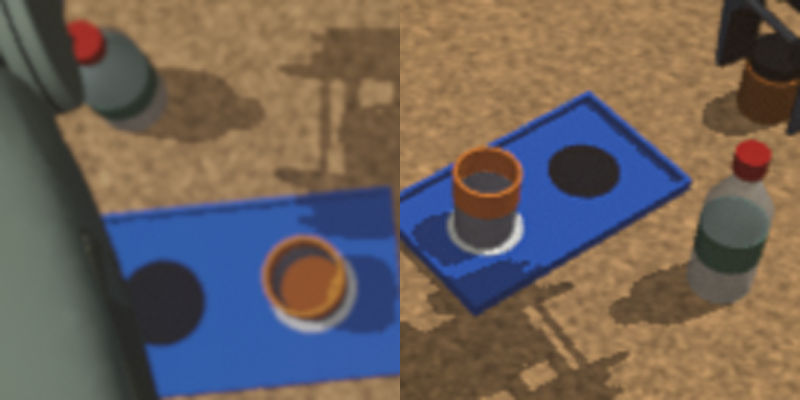

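Emit:
{"op": "drive_tool", "data": {"rot": [[0,0,0],[0,0,0],[0,0,0],[0,0,0],[0,0,0],[0,0,0],[0,0,0],[0,0,0]], "xyz": [[0.05,0.1,2],[0.05,0.1,4],[0.05,0.1,6],[0.05,0.1,8],[0.05,0.1,9.4],[0.05,0.1,9.6],[0.05,0.1,9.6],[0.05,0.1,9.6]], "gripper": [8,8,8,8,8,8,8,8]}}

```text
clock: 32.22
eef_pos: [0.6469, 0.2604, 0.1368]
orientation: [0.003, 0.708, 0.706, 0.002]
force: [-0.3, 0.0, -0.3]
finger_gap: 0.0796
```

```bash
python3 go.py .6462,.2599,.136,90
```

```text
t 32.23 tcp [0.6469 0.2604 0.1368] yaw 89.8 gap 0.0796 F [-0.3  0.  -0.3]
.6462,.2599,.136,90 xyz [-0.05 -0.07  0.08] rot [ 0.008  0.002 -0.004]
```

Emit:
{"op": "drive_tool", "data": {"rot": [[0.004,0,0],[0.004,0,0],[0.004,0,0],[0.004,0,0],[0.004,0,0],[0.004,0,0],[0.004,0,0],[0.004,0,0]], "xyz": [[0,-0.05,0.1],[0,-0.05,0.1],[0,-0.05,0.1],[0,-0.05,0.1],[0,-0.05,0.1],[0,-0.05,0.1],[0,-0.05,0.1],[0,-0.05,0.1]], "gripper": [7,6,5,4,3.5,3,2,2]}}

```text
clock: 33.22
eef_pos: [0.6463, 0.2603, 0.1357]
orientation: [0.002, 0.708, 0.706, 0.0]
force: [0.2, -0.2, 0.2]
finger_gap: 0.0294
```

Emit:
{"op": "drive_tool", "data": {"rot": [[0,0,0],[0,0,0],[0,0,0],[0,0,0],[0,0,0],[0,0,0],[0,0,0],[0,0,0]], "xyz": [[0,0,0],[0,0,0],[0,0,-1],[0,0,-3],[0,0,-6],[0,0,-6],[0,0,-6],[0,0,-6]], "gripper": [2,2,2,2,2,2,2,2]}}

```text
clock: 34.22
eef_pos: [0.6454, 0.2602, 0.1941]
orientation: [0.001, 0.708, 0.706, -0.001]
force: [-0.4, -0.5, -0.2]
finger_gap: 0.0293
```

```bash
python3 go.py .476,.2252,.17,90
```

```text
t 34.23 tcp [0.6454 0.2602 0.1941] yaw 89.8 gap 0.0293 F [-0.4 -0.5 -0.2]
.476,.2252,.17,90 xyz [ -3.55 -16.93   2.41] rot [ 0.001  0.003 -0.004]
```

Emit:
{"op": "drive_tool", "data": {"rot": [[0,0,0],[0,0,0],[0,0,0],[0,0,0],[0,0,0],[0,0,0],[0,0,0],[0,0,0]], "xyz": [[-0.7,-3.5,0],[-1.4,-7,0],[-2.1,-10.5,0],[-2.8,-14,0],[-3.5,-16.9,0],[-3.5,-16.9,1],[-3.5,-16.9,2.5],[-3.5,-16.9,2.5]], "gripper": [2,2,2,2,2,2,2,2]}}

```text
clock: 35.22
eef_pos: [0.4761, 0.2254, 0.1668]
orientation: [0.001, 0.708, 0.706, -0.003]
force: [-0.4, 0.4, -0.5]
finger_gap: 0.0291
```

```bash
python3 go.py .476,.2254,.1407,90
```

```text
t 35.23 tcp [0.4761 0.2254 0.1668] yaw 89.8 gap 0.0291 F [-0.4  0.4 -0.5]
.476,.2254,.1407,90 xyz [ 0.01 -0.    2.61] rot [-0.003  0.005 -0.004]
```

Emit:
{"op": "drive_tool", "data": {"rot": [[0,0.003,0],[0,0.003,0],[0,0.003,0],[0,0.003,0],[0,0.003,0],[0,0.003,0],[0,0.003,0],[0,0.003,0]], "xyz": [[0,0,0.5],[0,0,1],[0,0,1.5],[0,0,1.9],[0,0,2.2],[0,0,2.4],[0,0,2.5],[0,0,2.5]], "gripper": [2,2,2,2,2,2,2,2]}}

```text
clock: 36.22
eef_pos: [0.4761, 0.2253, 0.1419]
orientation: [-0.0, 0.708, 0.706, -0.002]
force: [0.1, -0.6, 0.0]
finger_gap: 0.0293
```

```bash
python3 go.py .476,.2254,.1407,90;python3 - <<'E'
from h import *
n="scene"; im=manip.capture(n)
for d in manip.masks_of(n,"bottle")[:1]: print(n,round(d["p"],2),fit(n,"bottle",cen(d),.006).round(4),d["mask"].sum())
x,y=proj(n,(.476,.225,.06))[0].astype(int); cv2.imwrite("pics/c7.png",cv2.resize(im[y-50:y+50,x-50:x+50],(500,500),interpolation=cv2.INTER_CUBIC)[:,:,::-1])
E
```

```text
t 36.23 tcp [0.4761 0.2253 0.1419] yaw 89.8 gap 0.0293 F [ 0.1 -0.6  0. ]
.476,.2254,.1407,90 xyz [ 0.01 -0.01  0.12] rot [-0.003  0.002 -0.004]
scene 0.71 [0.4852 0.2157] 819
```

View pics/c7.png

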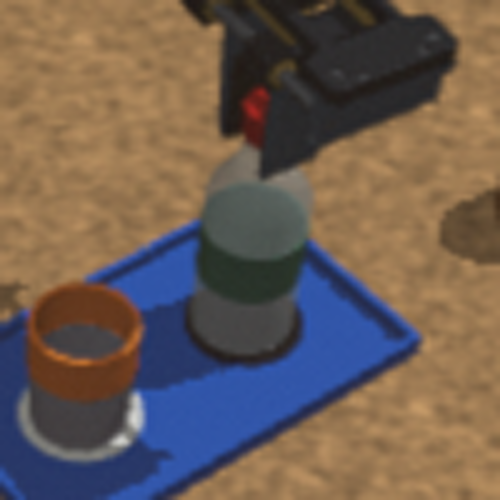

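Emit:
{"op": "drive_tool", "data": {"rot": [[0,0,0],[0,0,0],[0,0,0],[0,0,0]], "xyz": [[0,0,0.05],[0,0,0.1],[0,0,0.15],[0,0,0.15]], "gripper": [2,2,2,2]}}

```text
clock: 36.83
eef_pos: [0.4762, 0.2254, 0.1408]
orientation: [-0.0, 0.708, 0.706, -0.001]
force: [-1.4, 0.5, 2.4]
finger_gap: 0.0292
```

Contact (2.4 N). Release slowly and symmetrically, rise, and move clear.

Emit:
{"op": "drive_tool", "data": {"rot": [[0,0,0],[0,0,0],[0,0,0],[0,0,0],[0,0,0],[0,0,0],[0,0,0],[0,0,0]], "xyz": [[0,0,0],[0,0,0],[0,0,0],[0,0,0],[0,0,0],[0,0,-2],[0,0,-6],[0,0,-10]], "gripper": [3.5,4.5,5.5,6.5,7,7,7,7]}}

```text
clock: 37.83
eef_pos: [0.4762, 0.2255, 0.2417]
orientation: [-0.0, 0.708, 0.706, -0.002]
force: [0.8, 0.0, 0.2]
finger_gap: 0.07
```

Emit:
{"op": "drive_tool", "data": {"rot": [[0,0,0],[0,0,0],[0,0,0],[0,0,0],[0,0,0],[0,0,0],[0,0,0],[0,0,0]], "xyz": [[0,0,-3],[0,-2,-6],[5,-4,-6],[10,-6,-6],[15,-8,-6],[20,-8,-6],[20,-8,-6],[20,-8,-6]], "gripper": [7,7,7,7,7,7,7,7]}}

```text
clock: 38.83
eef_pos: [0.3971, 0.4253, 0.3012]
orientation: [-0.0, 0.708, 0.706, -0.002]
force: [-0.1, -0.2, 0.0]
finger_gap: 0.0699
```

```bash
python3 go.py;python3 - <<'E'
from h import *
v=[]
for n in("top","scene"):
    im=manip.capture(n)
    for k,z in(("orange_cup",.005),("bottle",.005),("blue_cup",.017),("creamer",.005),("plain_cup",0),("honey_jar",0)):
        for d in manip.masks_of(n,k)[:1]: print(k,n,round(d["p"],2),fit(n,k,cen(d),z).round(4),d["mask"].sum())
    x,y=proj(n,(.46,0.02,.05))[0].astype(int); v.append(cv2.resize(im[y-90:y+90,x-130:x+130],(520,290),interpolation=cv2.INTER_CUBIC))
cv2.imwrite("pics/c8.png",np.vstack(v)[:,:,::-1])
E
```

```text
t 38.83 tcp [0.3971 0.4253 0.3012] yaw 89.8 gap 0.0699 F [-0.1 -0.2  0. ]
orange_cup top 0.95 [0.4896 0.1066] 663
bottle top 0.78 [0.4752 0.2262] 801
blue_cup top 0.85 [ 0.4731 -0.1296] 689
creamer top 0.38 [0.4765 0.1582] 5345
plain_cup top 0.59 [0.4861 0.4353] 760
honey_jar top 0.77 [0.4869 0.4382] 780
orange_cup scene 0.58 [0.4917 0.1048] 655
bottle scene 0.64 [0.4771 0.2235] 902
blue_cup scene 0.92 [ 0.4742 -0.1313] 753
creamer scene 0.85 [ 0.4555 -0.2479] 772
plain_cup scene 0.64 [ 0.5148 -0.4438] 941
honey_jar scene 0.67 [0.4903 0.436 ] 568
```

View pics/c8.png

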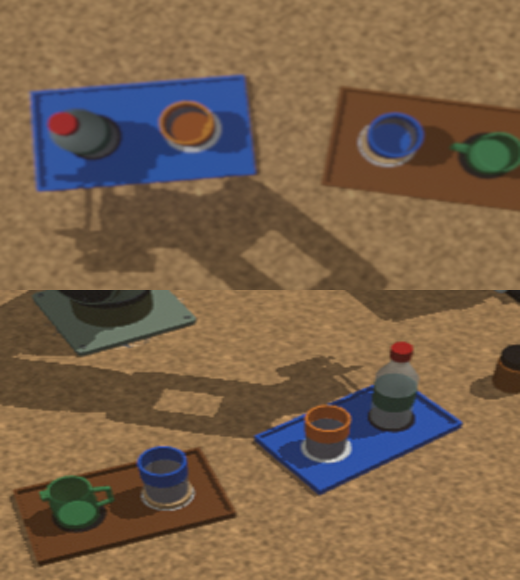

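All pieces stand upright and centred on their marks, the bystanders have not moved, and the arm is clear.

```bash
python3 -c "
from station import manip
print(manip.sign_off())"
```

```text
the job is handed in; nothing more can be done
None
```

Both trays are laid up and the job was handed in at about 39 s of the 136 s allowed. I placed the pieces in the order asked: coaster, blue cup on it and creamer on the wooden tray, then orange cup and bottle on the blue tray.

**Final check:** averaging the two cameras, the blue cup, orange cup and bottle measure within about 1–2 mm of their mark centres. All pieces look upright, and the gripper was open and clear of everything. The honey jar matches its starting position in both cameras, and the plain cup does in the scene camera.

**Checks that were weak or disagreed:**
- **Camera offset:** the two cameras differ by 1–3 mm, within their stated calibration.
- **Coaster:** the networks first put it 3–6 mm off its mark. An outline overlay on the picture showed about 1.5–2.5 mm, and a white rim is visible round it.
- **Blue cup:** an earlier check showed it 2–3.5 mm off in x; the last one shows about 1 mm.
- **Last top picture:** the network reported false finds for the creamer and the plain cup. For those I relied on the scene camera and, for the creamer, the earlier top picture, both of which showed it on its mark.

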